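# Shim the rocking pole stand

## Robot

A 6-joint arm with a two-finger parallel gripper is mounted at the origin on the work surface. World frame = base frame: x ahead of the robot, y to its left, z up, the work surface at z = 0. Lengths are in m, angles in rad, forces in N, time in s.
With the tool pointing down it reaches from about 0.25 to 0.775 m from the base axis. Payload 4 kg.
Tool frame: the origin (TCP) lies at the very end of the fingers, on their centre line; the grasp point (between the pads) lies bot.grip_depth behind it (bot.grip_depth is the distance from the TCP to the grasp point, in m); z points along the fingers, y is the line along which they close (so a half turn about z gives the same grasp; the last joint's range is limited). The gripper opens to 94 mm and grips with 3 to 60 N. Pads are 16 mm wide; open, the fingers measure 119 mm over their backs; the gripper's body (75 mm by 177 mm) begins 78 mm behind the grasp point.
Start: joints at [-1.336, 0.087, 1.371, -0, 1.684, -0.103], TCP at [0.182, -0.519, 0.206] pointing down, gripper open.
Joint ranges: [-3.1, 3.1], [-0.76, 2.03], [0.27, 2.55], [-1.08, 4.22], [0.17, 2.65], [-2.57, 2.57]. Speed limits (rad/s): [2.79, 2.79, 3.14, 3.14, 3.14, 3.14].

## Interface

Orientations are given as [roll, pitch, yaw] about the fixed x, y, z axes, in that order (R = Rz(yaw) Ry(pitch) Rx(roll)).
In Python, from station import status, cams, hand_in, bot gives the robot as it stands.
- The arm moves only by the shell command python3 -m pendant 'ROWS' [OPENING]. ROWS is JSON, a list that holds one entry, the list of rows, each a list of 6 numbers: the shift along the tool's x, y, z as a fraction of full scale, then the turn, a rotation vector about the tool's x, y, z as a fraction of full scale. A call has exactly 8 rows; each row is the pose to reach, as a shift and turn from the pose commanded when the call began, along the tool's axes at that moment; what a row does not reach only later rows make up. Full scale, the value 1, is 300 mm for a shift and 90 degrees for a turn. A row lasts 1/8 s, in which the tool goes at most 62.5 mm and 10.7 degrees, less where a joint would pass 70% of its speed; a pose out of reach is approached as far as the arm can. A call with a number of a shift or a turn outside -1 to 1 is refused whole. A call with a gripper value outside its range is refused whole. OPENING is the opening, from -1 (shut) to 1 (fully open), set as the call begins (- or left out, the last holds). The fingers move at their own pace and stop on an object; the grip force is fixed at half the most. Time passes only in rows, so rows that repeat a pose let the fingers close, or fill a call up. It gives the time, the measured TCP pose, the force, the opening and the grip force at its end, in the units of the state.
- status.observe(): the state, without advancing time (a new reading comes with each control period).
- cams.camera(name): name is "side" or "top" or "wrist"; returns (picture, depth): 384x512x3 uint8, red, green, blue; 384x512 float32, m along the optical axis (not along the pixel's ray), 0 where there is no reading.
- cams.camera_params(name): a dict with "fx", "fy", "cx", "cy" (pixels), "k1" (the pictures are not rectified: a ray, as slopes to the right and down, at radius r is drawn at 1 + k1 r^2 times it, then the intrinsics apply), "camera_from_world" (4x4, takes a point from world to camera coordinates); the wrist camera has in their place "tool_from_camera" (4x4, takes a point from camera to tool coordinates, whose origin is the TCP and whose axes are the flange's). Camera axes: x right, y down, z forward; pixel columns grow to the right and rows downward; lengths in m; the calibration is good to about 2 mm. A picture is of the moment at which its call begins: read the wrist's pose just before it. camera_params takes no time and is no camera call.
- hand_in(): hands the job in; it is judged then, once.
The state is a dict: "time": time; "joint_pos": joint angles; "joint_velocities": joint speeds; "joint_torque": joint torques, N m; "ee_pos": TCP position; "tcp_rot": TCP orientation; "wrist_force": force on the tool from outside, world axes, zero at the start; "moment": the same for the moment, N m; "width": opening from 0.0 (shut) to 1.0 (fully open); "grip_force": force on a finger pad.
Only numpy, scipy, OpenCV 4.12 (cv2) and the standard library are available. Lean on these libraries where they do the work, as an engineer would, in place of code of your own. Each camera call takes 0.05 s, during which the arm holds its last target. There are 200 camera calls.

## Task

The pole stand rocks because the foot at its near left corner (as seen from the robot), the one the white wedge lies in front of, hangs clear of the bench. Push the wedge along the bench, thin end first, in under that foot until it is snug and takes load and the stand stops rocking, without jacking the stand out of level or shoving it along; then press down firmly on the cap nut over that foot to make sure that the corner no longer gives, and leave the wedge in place. Use the fingertips only: do not pick up the wedge or anything else, and leave the measuring cylinder, the purple cap and the beaker alone.

Things in the scene. Friction and masses are not known exactly. Their poses are not given: they have to be found in the camera images.
- stand: Loose 4 kg pole stand. Steel plate 240 (x) by 220 mm (y), top 28 mm above the bench, on four 28 mm rubber feet at x +-95, y +-85. Pole 530 mm high at x 30, y -15, cradle behind it, 180 mm up. Origin at bench level under the plate's middle, x away from the robot, y left. Foot at x -95, y 85 is short: 4.5 to 7 mm off the bench. Some 2 N down there rocks the stand; over 20 N sideways slides it.
- short_foot (a point): Lowest point of the short foot's rubber dome (28 mm diameter, domed underside of 14 mm radius), 25 mm in from the plate's near and left edges.
- cap_nut (a point): Centre of the top of the cap nut over the short foot, 36 mm above the bench; the nut is 16 mm wide and stands 8 mm above the plate. Press here.
- wedge: Loose white plastic wedge, 50 g, 90 mm long (x), 45 wide (y), lying flat, 2 mm thick at the thin end (+x), rising straight to 16 mm at the upright thick end face (-x). Origin at the centre of its underside. Slides at under 1 N; once it bears on the foot the push climbs by about 1 N per newton the foot carries, and it stays put when left. 6 N is snug; over 20 N shoves or jacks up the stand.
- cylinder: Loose clear measuring cylinder, 241 mm tall, tube 29 mm, six-sided foot 72 mm wide, orange collar. Origin under its centre. Leave alone.
- cap: Loose purple screw cap, 42 mm wide, 38 mm high with its spout. Origin under its centre. Leave alone.
- beaker: Loose glass beaker, 76 mm wide, 95 mm high. Origin under its centre. Leave alone.
Not all that is in view belongs to the job. Of the things like the wedge, leave any that is black, orange or yellow; of the rest the larger one is meant.

How it is judged:
On the way, in this order (a step that is already met when the one before it is completed fails the run):
1. the wedge is pushed in, thin end first, until the short foot bears on its slope with more than 0.5 N (contact force between wedge and stand above 0.5 N and x of short_foot in the frame of wedge between -0.02 and 0.045 m and y of short_foot in the frame of wedge between -0.021 and 0.021 m), for 0.2 s.
2. the fingertips press down with more than 4 N at the cap nut over that foot, and the corner does not give (stand within 0.6 degree of level) (contact force between the fingers and stand above 4 N and horizontal distance between the grasp point and cap_nut below 0.04 m and height (world z) of the grasp point above 0.036 m and angle between stand's own z axis and vertical below 0.0105 rad), for 0.15 s.
At the end, for the whole second after the job is handed in: The wedge lies flat, thin end under the short foot (within 21 mm of the wedge's centre line), carrying over 0.5 N; the stand is level within 0.4 degree, at rest, within 15 mm of its start; cylinder, cap and beaker are within 20 mm of theirs (all of step 1 and angle between stand's own z axis and vertical below 0.007 rad and distance of stand from where it was at the start of the episode below 0.015 m and linear speed of each of wedge, stand below 0.01 m/s and height (world z) of wedge below 0.004 m and angle between wedge's own z axis and vertical below 0.05 rad and distance of each of cylinder, cap, beaker from where it was at the start of the episode below 0.02 m); the robot touches nothing.
It fails at once if the wedge is lifted off the bench or tipped up (height (world z) of wedge above 0.012 m or angle between wedge's own z axis and vertical above 0.3 rad).
It fails at once if the stand is lifted or tipped (height (world z) of stand above 0.012 m or angle between stand's own z axis and vertical above 0.08 rad).
It fails at once if the stand is shoved more than 25 mm along the bench (distance of stand from where it was at the start of the episode above 0.025 m).
It fails at once if the measuring cylinder, the purple cap or the beaker is moved more than 20 mm or tipped over (distance of any of cylinder, cap, beaker from where it was at the start of the episode above 0.02 m or angle between any of cylinder, cap, beaker's own z axis and vertical above 0.3 rad).
It also fails if it takes over 67 s, if anything falls off the work surface, if the arm or the gripper's body presses on something with over 40 N, if the wrist force passes 120 N, or if a joint passes its speed limit or range.

## Working session

There is one attempt and no reset: what is moved stays moved. The work goes in short steps, Python scripts to look and compute and a shell command to move; the robot and the scene stay as the last step left them, time stands still between calls to the robot, and variables do not carry over. Pictures are saved under pics/ and viewed, at most 11 in all, crops included, and the job is handed in when it is done.

```bash
ls; mkdir -p pics
python3 - <<'E'
from station import status,cams,bot
import cv2,numpy as np
s=status.observe();print(s, bot.grip_depth)
for n in("side","top"):
    p,d=cams.camera(n);cv2.imwrite(f"pics/{n}0.png",cv2.resize(p[...,::-1],(800,600)));np.savez(f"{n}0.npz",p=p,d=d)
    q=cams.camera_params(n);print(n,q)
print(cams.camera_params("wrist"))
E
```

```text
pics
{'time': 0.0, 'joint_pos': array([-1.33610801e+00,  8.79549915e-02,  1.37223508e+00, -9.26368307e-06,
        1.68358826e+00, -1.03116131e-01]), 'joint_velocities': array([ 7.66317889e-04, -9.98701044e-04,  9.94839863e-05, -2.25640987e-04,
        4.02480448e-04,  4.04895688e-04]), 'joint_torque': array([-9.85171464e-04, -3.40179670e+01, -3.02426183e+01,  7.16534327e-02,
        3.28683481e-02, -1.75956188e-04]), 'ee_pos': array([ 0.18213663, -0.51839251,  0.20431391]), 'tcp_rot': array([-3.13941763e+00, -2.15821420e-04,  3.37803176e-01]), 'wrist_force': array([0.06113959, 0.43327755, 0.75941784]), 'moment': array([-0.01614704, -0.00546189, -0.02316654]), 'grip_force': 0.0, 'width': 0.9979895049243485} 0.0188
side {'fx': 435.59577072243405, 'fy': 435.59577072243405, 'cx': 256.53591747813016, 'cy': 191.5381552653055, 'k1': 0.03200316633484052, 'camera_from_world': array([[-0.8210025 , -0.57091497, -0.00331711,  0.4498155 ],
       [-0.41209402,  0.59661167, -0.68864579,  0.25207579],
       [ 0.39513722, -0.56401295, -0.72509032,  1.07953173],
       [ 0.        ,  0.        ,  0
[... 220 characters left out ...]
.00359644,  0.0185633 ],
       [-0.99636113, -0.0092253 , -0.08473133,  0.54452849],
       [ 0.08469373,  0.00439375, -0.99639734,  1.35076376],
       [ 0.        ,  0.        ,  0.        ,  1.        ]])}
{'fx': 322.4373714203271, 'fy': 322.4373714203271, 'cx': 257.2293145745064, 'cy': 196.1663281153423, 'k1': 0.029691464089751596, 'tool_from_camera': array([[-6.79056297e-04, -9.70557533e-01, -2.40868459e-01,
         7.00894012e-02],
       [ 9.99999765e-01, -6.37591511e-04, -2.50082119e-04,
         1.10304802e-03],
       [ 8.91433990e-05, -2.40868573e-01,  9.70557738e-01,
        -1.78211235e-01],
       [ 0.00000000e+00,  0.00000000e+00,  0.00000000e+00,
         1.00000000e+00]])}
```

View pics/side0.png

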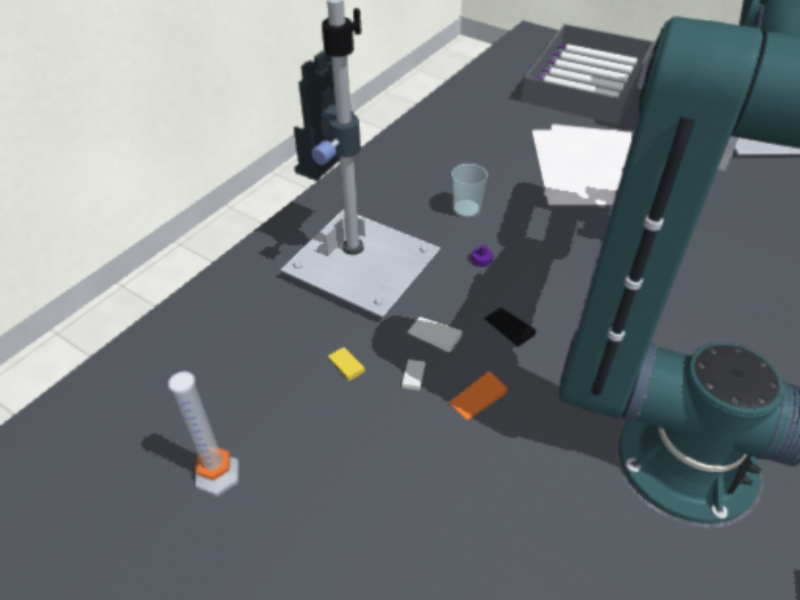

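View pics/top0.png

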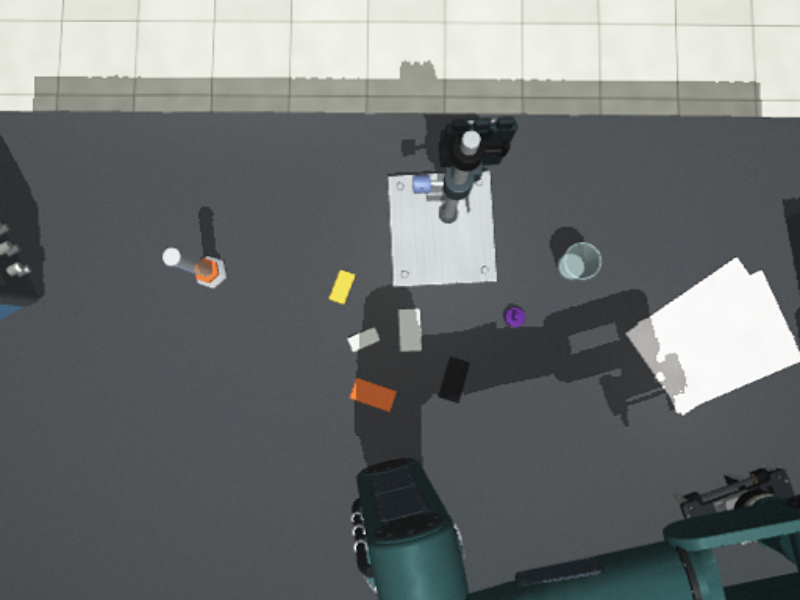

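Top view, 800x600 pixels. These could be taken for the wedge: large white (410,330), small white (364,339), yellow (342,287), orange (373,395) and black (454,380). I choose the large white one; it lies in front of the plate's near-left nut at (405,274). The cap is at (514,317), the beaker at (580,261) and the cylinder at (210,272). Next I measure from both views.

```bash
cat > h.py <<'E'
import numpy as np,cv2
from station import cams
def slopes(uv,q):
    K=np.array([[q['fx'],0,q['cx']],[0,q['fy'],q['cy']],[0,0,1.]])
    return cv2.undistortPoints(np.float64(uv).reshape(-1,1,2),K,np.array([q['k1'],0,0,0.])).reshape(-1,2)
def rays(uv,q,T=None):  # T world_from_camera
    if T is None: T=np.linalg.inv(q['camera_from_world'])
    s=slopes(uv,q); return T[:3,3],np.c_[s,np.ones(len(s))]@T[:3,:3].T
def onplane(uv,q,z,T=None):
    o,d=rays(uv,q,T); return o+d*((z-o[2])/d[:,2])[:,None]
def tri(o1,d1,o2,d2):
    A=np.c_[d1,-d2];t=np.linalg.lstsq(A,o2-o1,rcond=None)[0]
    a=o1+t[0]*d1;b=o2+t[1]*d2;return (a+b)/2,np.linalg.norm(a-b)
E
python3 - <<'E'
from h import *
out={}
# rough boxes in 512x384 pixels
for n,wb,pb in (("top",(250,195,274,228),(240,105,325,188)),("side",(255,200,300,228),(175,130,285,205))):
    f=np.load(n+"0.npz");p=f['p'];d=f['d'];q=cams.camera_params(n)
    g=p.astype(int);lum=g.mean(2);sat=g.max(2)-g.min(2)
    for nm,b,th in(("wedge",wb,105),("plate",pb,130)):
        x0,y0,x1,y1=b;m=np.zeros(lum.shape,np.uint8);m[y0:y1,x0:x1]=(lum>th)[y0:y1,x0:x1]&(sat<40)[y0:y1,x0:x1]
        k,l,st,c=cv2.connectedComponentsWithStats(m);i=1+st[1:,4].argmax();m=(l==i).astype(np.uint8)
        cn=max(cv2.findContours(m,0,1)[0],key=cv2.contourArea)
        vv,uu=np.nonzero(m);o,r=rays(np.c_[uu,vv],q);P=o+r*d[vv,uu][:,None]
        z=0.009 if nm=="wedge" else .028
        W=onplane(cn.reshape(-1,2),q,z)[:,:2];rc=cv2.minAreaRect(np.float32(W*1000))
        print(n,nm,st[i],"depth z pct",np.percentile(P[:,2],[5,50,95]).round(4),"rect mm",rc, "\n",cv2.boxPoints(rc).round(0).tolist())
    big=cv2.resize(p[120:240,200:360] if n=="top" else p[130:250,180:340],(800,600),interpolation=cv2.INTER_CUBIC)
    cv2.imwrite(f"pics/{n}crop.png",big[...,::-1])
E
```

```text
top wedge [255 197  15  28 384] depth z pct [-0.0009  0.0084  0.0164] rect mm ((469.1225891113281, 7.035150527954102), (90.1683349609375, 46.85120391845703), 0.5738924145698547) 
 [[424.0, 30.0], [424.0, -17.0], [514.0, -16.0], [514.0, 31.0]]
top plate [ 248  109   70   74 3986] depth z pct [0.0219 0.0271 0.0333] rect mm ((685.2001953125, -58.62957763671875), (239.4764862060547, 221.34767150878906), 3.5815963745117188) 
 [[559.0, 44.0], [573.0, -177.0], [812.0, -162.0], [798.0, 59.0]]
side wedge [261 202  35  23 445] depth z pct [0.0001 0.0084 0.0155] rect mm ((466.2420959472656, 9.345832824707031), (91.03474426269531, 55.722354888916016), 3.3365530967712402) 
 [[419.0, 35.0], [422.0, -21.0], [513.0, -16.0], [510.0, 40.0]]
side plate [ 180  130  102   73 3465] depth z pct [0.0241 0.0275 0.0642] rect mm ((684.647216796875, -70.10359191894531), (242.1549530029297, 248.52288818359375), 3.378631591796875) 
 [[556.0, 47.0], [571.0, -201.0], [813.0, -187.0], [798.0, 61.0]]
```

View pics/topcrop.png

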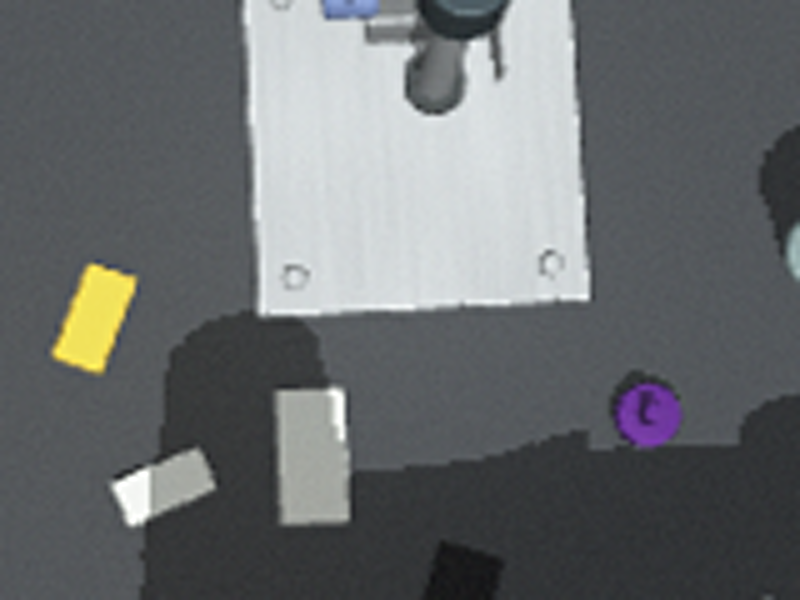

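View pics/sidecrop.png

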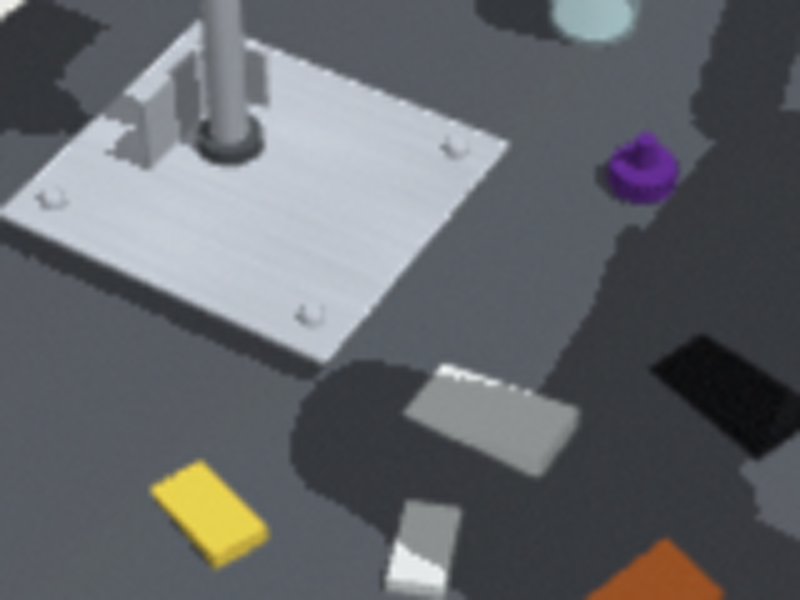

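The crops show the large white wedge with its thick end toward the robot. The thick top corners are at (280,523) and (350,522) in the top crop, and the thin end is at (275..345,389). The short-foot nut is at (294,278) in the top crop and (310,314) in the side crop.

Run:
```python
from h import *
qt=cams.camera_params("top");qs=cams.camera_params("side")
T=lambda x,y:(200+(x+.5)/5-.5,120+(y+.5)/5-.5); S=lambda x,y:(180+(x+.5)/5-.5,130+(y+.5)/5-.5)
for n,a,b in(("nut",(294,277),(311,312)),("thickR",(350,522),(578,410)),("thinR",(345,388),(440,366)),("thinL",(275,390),(405,412)),("plateNL",(260,315),(327,360)),("plateNR",(590,299),(508,145)),("nutNR",(551,263),(456,146))):
    o,d=rays([T(*a)],qt);o2,e=rays([S(*b)],qs);p,g=tri(o,d[0],o2,e[0]);print(n,p.round(4),round(g,4))
f=np.load("top0.npz");q=qt
for n,a,z in(("thickL",(280,523),.016),("thickR",(350,522),.016),("thinL",(275,390),.002),("thinR",(345,388),.002),("cap",(647,410),.03)):
    print(n,onplane([T(*a)],q,z).round(4))
c,s=np.cos(.0625),np.sin(.0625);print("foot",.6852-95e-3*c-85e-3*s,-.0586-95e-3*s+85e-3*c)
```

```text
nut [0.586  0.0203 0.031 ] 0.0005
thickR [ 0.4248 -0.0183  0.0124] 0.0012
thinR [ 0.5159 -0.0142 -0.0037] 0.0031
thinL [0.5119 0.032  0.0014] 0.0011
plateNL [0.5601 0.0421 0.0253] 0.0016
plateNR [ 0.5744 -0.177   0.0216] 0.001
nutNR [ 0.5971 -0.1503  0.029 ] 0.0004
thickL [[0.4232 0.0279 0.016 ]]
thickR [[ 0.4243 -0.0185  0.016 ]]
thinL [[0.5124 0.0323 0.002 ]]
thinR [[ 0.5142 -0.0148  0.002 ]]
cap [[ 0.4998 -0.2134  0.03  ]]
foot 0.5850764444668883 0.020300403214482315
```

The nut and computed foot agree, at (0.585, 0.020). The wedge's centreline passes about 8 mm right of the foot, with yaw about 0.045. I will close the fingers, go to the wedge's right side and nudge it left first.

```bash
python3 -m pendant '[[[0.1,-0.08,0,0,0,0.03],[0.22,-0.19,0,0,0,0.08],[0.34,-0.29,0,0,0,0.13],[0.46,-0.39,0,0,0,0.187],[0.56,-0.48,0,0,0,0.187],[0.64,-0.55,0,0,0,0.187],[0.696,-0.593,0,0,0,0.187],[0.696,-0.593,0,0,0,0.187]]]' -1
python3 - <<'E'
from station import status
import numpy as np
s=status.observe();print(s['ee_pos'],s['tcp_rot'],s['wrist_force'],s['width'])
y=s['tcp_rot'][2];t=np.array([.458,-.048,.03])-s['ee_pos']
print((np.array([t[0]*np.cos(y)+t[1]*np.sin(y),t[0]*np.sin(y)-t[1]*np.cos(y),-t[2]])/.3).round(3),(y-.045)/(np.pi/2))
E
```

```text
time: 1.1
ee_pos: [0.3206, -0.2809, 0.2052]
tcp_rot: [-3.141, 0.0, 0.047]
wrist_force: [0.2, -0.7, 0.4]
width: 0.189
grip_force: 0.0
[ 0.32061545 -0.2809172   0.20518466] [-3.14137238e+00  3.53832681e-04  4.67216723e-02] [ 0.15763894 -0.66317766  0.42962953] 0.1890585755606541
[ 0.494 -0.754  0.584] 0.0010960506460130513
```

```bash
python3 -m pendant '[[[0.08,-0.12,0.05,0,0,0],[0.2,-0.3,0.15,0,0,0],[0.32,-0.48,0.28,0,0,0],[0.42,-0.64,0.4,0,0,0],[0.48,-0.73,0.5,0,0,0],[0.494,-0.754,0.56,0,0,0],[0.494,-0.754,0.584,0,0,0],[0.494,-0.754,0.584,0,0,0]]]' -1
python3 - <<'E'
from station import status,cams
import cv2
s=status.observe();print(s['ee_pos'],s['tcp_rot'],s['wrist_force'],s['width'])
p,d=cams.camera("wrist");cv2.imwrite("pics/w1.png",cv2.resize(p[...,::-1],(800,600)))
E
```

```text
time: 2.1
ee_pos: [0.4581, -0.0505, 0.0301]
tcp_rot: [3.141, 0.001, 0.043]
wrist_force: [0.5, 0.3, 0.8]
width: 0.01
grip_force: 0.0
[ 0.45807874 -0.05054671  0.03012253] [3.14110955e+00 9.13365988e-04 4.28797052e-02] [0.53274228 0.33732474 0.76426624] 0.009849323256480566
```

View pics/w1.png

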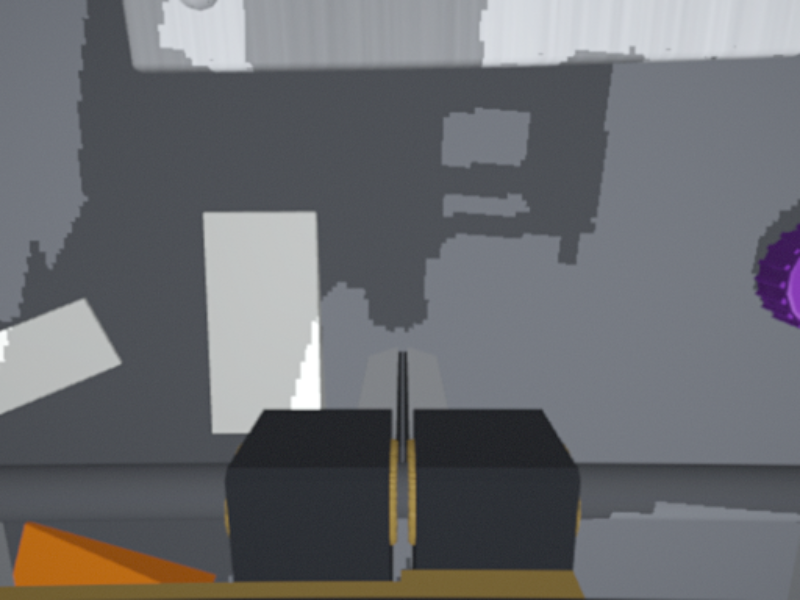

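The wrist view shows the wedge at thin corners (204,212) and (316,212) and thick corners (212,433) and about (321,433). The closed tips end near (403,350), just right of the wedge, and the nut is at (198,3). I check these numerically.

```bash
cat >> h.py <<'E'
from scipy.spatial.transform import Rotation as Ro
def wristT(s,q):
    M=np.eye(4);M[:3,:3]=Ro.from_euler('xyz',s['tcp_rot']).as_matrix();M[:3,3]=s['ee_pos'];return M@q['tool_from_camera']
E
python3 - <<'E'
from h import *
from station import status
s=status.observe();q=cams.camera_params("wrist");T=wristT(s,q)
for n,a,z in(("thinL",(204,212),.002),("thinR",(316,212),.002),("thickL",(212,433),.016),("thickR",(321,433),.016),("plateNL",(135,68),.028),("tipL",(360,405),.03),("tipR",(445,405),.03)):
    print(n,onplane([((a[0]+.5)*.64-.5,(a[1]+.5)*.64-.5)],q,z,T).round(4))
E
```

```text
thinL [[0.5137 0.0306 0.002 ]]
thinR [[ 0.5157 -0.0144  0.002 ]]
thickL [[0.4235 0.0266 0.016 ]]
thickR [[ 0.4252 -0.0189  0.016 ]]
plateNL [[0.561  0.0402 0.028 ]]
tipL [[ 0.4451 -0.0359  0.03  ]]
tipR [[ 0.4464 -0.0686  0.03  ]]
```

Consistent with the top view. Now down beside the wedge and push it left about 8 mm, then retreat right.

```bash
python3 -m pendant '[[[0,0,0.04,0,0,0],[0,0,0.083,0,0,0],[0,0,0.083,0,0,0],[0,-0.02,0.083,0,0,0],[0,-0.04,0.083,0,0,0],[0,-0.06,0.083,0,0,0],[0,-0.08,0.083,0,0,0],[0,-0.08,0.083,0,0,0]]]' -1
python3 - <<'E'
from h import *
from station import status
s=status.observe();print(s['ee_pos'],s['wrist_force']);q=cams.camera_params("wrist")
p,d=cams.camera("wrist");cv2.imwrite("pics/w2.png",cv2.resize(p[...,::-1],(800,600)))
E
```

```text
time: 3.15
ee_pos: [0.4574, -0.0249, 0.0055]
tcp_rot: [3.141, -0.0, 0.045]
wrist_force: [-0.0, 0.2, -0.0]
width: 0.003
grip_force: 0.0
[ 0.45741525 -0.02490262  0.0054817 ] [-0.01705527  0.16850137 -0.02958476]
```

View pics/w2.png

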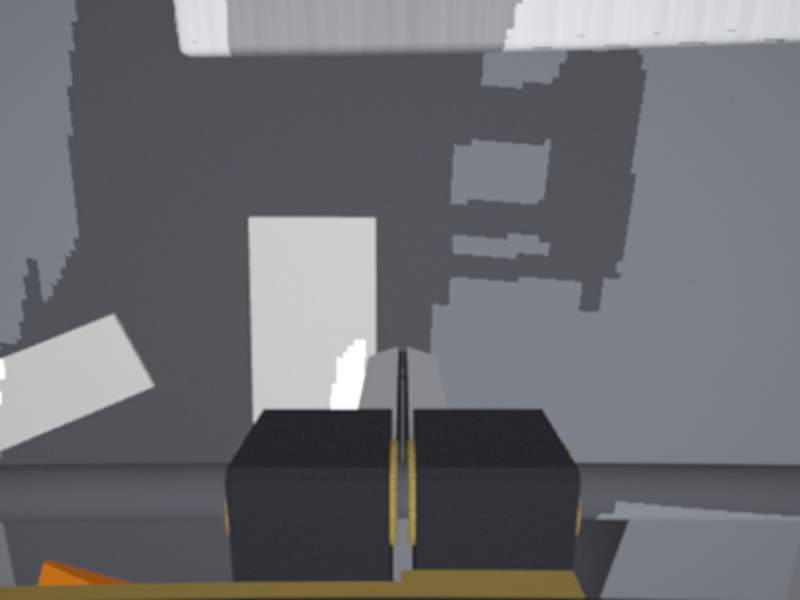

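The wedge is at thin corners (248,217) and (376,217), with its left edge running down to (252,420). The tips are next to its right side.

Run:
```python
from h import *
from station import status
s=status.observe();q=cams.camera_params("wrist");T=wristT(s,q)
for n,a,z in(("thinL",(248,217),.002),("thinR",(376,217),.002),("left",(252,420),.016),("plateNL",(181,55),.028)):
    print(n,onplane([((a[0]+.5)*.64-.5,(a[1]+.5)*.64-.5)],q,z,T).round(4))
```

```text
thinL [[0.5131 0.0311 0.002 ]]
thinR [[ 0.5151 -0.0142  0.002 ]]
left [[0.4417 0.0276 0.016 ]]
plateNL [[0.559  0.0405 0.028 ]]
```

The wedge has not moved, because the tips taper. I push 11 mm more.

```bash
python3 -m pendant '[[[0,-0.01,0,0,0,0],[0,-0.02,0,0,0,0],[0,-0.03,0,0,0,0],[0,-0.037,0,0,0,0],[0,-0.037,0,0,0,0],[0,-0.037,0,0,0,0],[0,-0.037,0,0,0,0],[0,-0.037,0,0,0,0]]]' -1
cat >> h.py <<'E'
def wedge_wrist(s,p,q,thin=True):
    """front edge of the wedge: corners of the bright low-saturation blob nearest the image middle"""
    g=p.astype(int);m=((g.mean(2)>160)&(g.max(2)-g.min(2)<30)).astype(np.uint8);m[:70]=0;m[262:]=0
    k,l,st,c=cv2.connectedComponentsWithStats(m);T=wristT(s,q)
    for i in range(1,k):
        if st[i,4]<1500: continue
        vv,uu=np.nonzero(l==i);t=vv.min();
        e=lambda v:(uu[vv==v].min()-.5,uu[vv==v].max()+.5)
        v1=t+4;v2=t+60 if (vv==t+60).any() else vv.max()
        print(st[i].tolist(),"front",onplane([(e(v1)[0],t-.5),(e(v1)[1],t-.5)],q,.002,T)[:,:2].round(4).tolist(),"leftedge row",v2,onplane([(e(v2)[0],v2)],q,.01,T).round(4))
E
python3 - <<'E'
from h import *
from station import status
s=status.observe();print(s['ee_pos'],s['wrist_force']);q=cams.camera_params("wrist")
p,d=cams.camera("wrist");wedge_wrist(s,p,q)
E
```

```text
time: 4.2
ee_pos: [0.4568, -0.0144, 0.0053]
tcp_rot: [3.142, 0.0, 0.044]
wrist_force: [-0.1, -0.1, -0.2]
width: 0.007
grip_force: 0.0
[ 0.45684749 -0.01437744  0.00533541] [-0.0572273  -0.05160516 -0.21369386]
[161, 132, 91, 130, 9875] front [[0.5168, 0.0352], [0.518, 0.0088]] leftedge row 192 [[0.4844 0.0366 0.01  ]]
[0, 202, 116, 60, 4573] front [[0.4745, 0.0894], [0.4749, 0.0803]] leftedge row 261 [[0.4396 0.1316 0.01  ]]
```

The wedge's rear moved more than its front, so I repeat the nudge nearer the thin end.

```bash
python3 -m pendant '[[[0,0.03,0,0,0,0],[0.05,0.04,0,0,0,0],[0.117,0.04,0,0,0,0],[0.117,0.02,0,0,0,0],[0.117,0.0,0,0,0,0],[0.117,-0.013,0,0,0,0],[0.117,-0.013,0,0,0,0],[0.117,-0.013,0,0,0,0]]]' -1
python3 - <<'E'
from h import *
from station import status
s=status.observe();print(s['ee_pos'],s['wrist_force']);q=cams.camera_params("wrist")
p,d=cams.camera("wrist");wedge_wrist(s,p,q);cv2.imwrite("pics/w3.png",cv2.resize(p[...,::-1],(800,600)))
E
```

```text
time: 5.25
ee_pos: [0.4915, -0.0088, 0.0054]
tcp_rot: [3.141, -0.0, 0.044]
wrist_force: [-0.7, -0.6, -0.4]
width: 0.002
grip_force: 0.0
[ 0.49154429 -0.00881988  0.00540385] [-0.65418597 -0.64761496 -0.38052484]
[434, 70, 78, 40, 2935] front [[0.5891, -0.1007], [0.5902, -0.1373]] leftedge row 109 [[ 0.569  -0.0971  0.01  ]]
[172, 195, 81, 66, 4306] front [[0.5158, 0.0393], [0.5174, 0.0011]] leftedge row 255 [[0.4816 0.0396 0.01  ]]
```

View pics/w3.png

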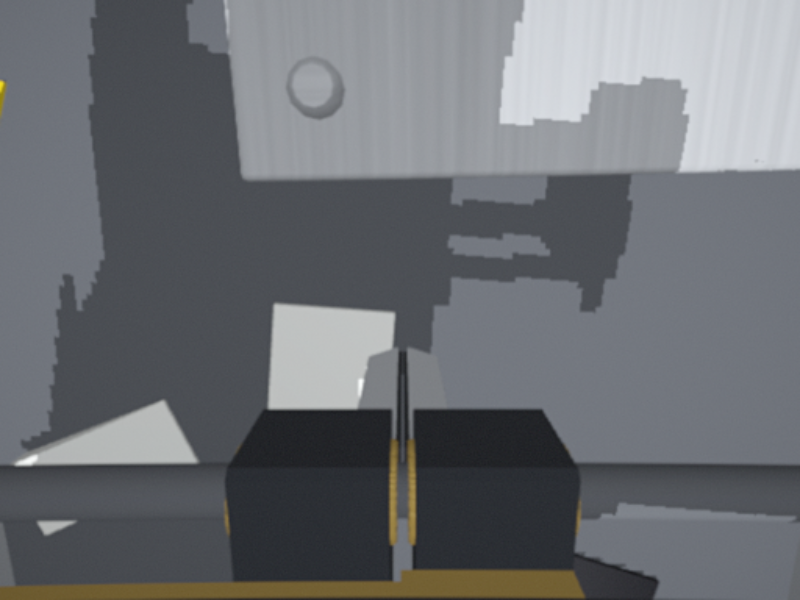

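The thin end is at (274,304)-(395,312) and the nut at (316,87). The wedge yaw is about -0.02 and its centreline passes within 5 mm of the foot. Now lift and go behind the thick end with yaw 0.

```bash
python3 - <<'E'
from h import *
from station import status
s=status.observe();q=cams.camera_params("wrist");T=wristT(s,q)
for n,a,z in(("thinL",(274,304),.002),("thinR",(395,312),.002),("nut",(315,85),.036),("plateNL",(242,180),.028)):
    print(n,onplane([((a[0]+.5)*.64-.5,(a[1]+.5)*.64-.5)],q,z,T).round(4))
E
python3 -m pendant '[[[0,0.03,0,0,0,0],[0,0.03,-0.1,0,0,0],[-0.05,0.02,-0.133,0,0,0.01],[-0.15,-0.04,-0.133,0,0,0.028],[-0.25,-0.09,-0.133,0,0,0.028],[-0.284,-0.102,-0.133,0,0,0.028],[-0.284,-0.102,-0.133,0,0,0.028],[-0.284,-0.102,-0.133,0,0,0.028]]]' -1
python3 - <<'E'
from h import *
from station import status
s=status.observe();print(s['ee_pos'],s['wrist_force']);q=cams.camera_params("wrist")
p,d=cams.camera("wrist");cv2.imwrite("pics/w4.png",cv2.resize(p[...,::-1],(800,600)))
E
```

```text
thinL [[0.516  0.0388 0.002 ]]
thinR [[ 0.5148 -0.0061  0.002 ]]
nut [[0.5861 0.0179 0.036 ]]
plateNL [[0.5602 0.041  0.028 ]]
time: 6.3
ee_pos: [0.4064, 0.0174, 0.0456]
tcp_rot: [3.141, -0.001, -0.0]
wrist_force: [1.0, 0.3, 0.4]
width: 0.001
grip_force: 0.0
[0.40642235 0.01736508 0.04559307] [1.04355167 0.3391507  0.36978135]
```

View pics/w4.png

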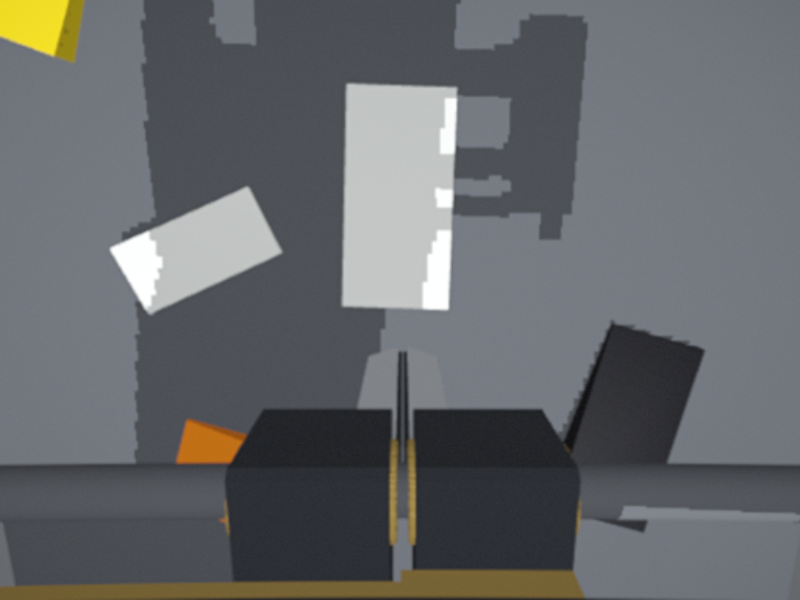

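The wedge's thick face corners are at (342,306) and (448,309), centred within about 3 mm of the tool line. The small white, orange and black blocks are clear. I descend with the fingers 24 mm apart and start the push.

```bash
python3 -m pendant '[[[0,-0.005,0,0,0,0],[0,-0.005,0.07,0,0,0],[0,-0.005,0.133,0,0,0],[0,-0.005,0.133,0,0,0],[0.05,-0.005,0.133,0,0,0],[0.1,-0.005,0.133,0,0,0],[0.16,-0.005,0.133,0,0,0],[0.2,-0.005,0.133,0,0,0]]]' -0.5
python3 -m pendant '[[[0.02,0,0,0,0,0],[0.035,0,0,0,0,0],[0.045,0,0,0,0,0],[0.055,0,0,0,0,0],[0.06,0,0,0,0,0],[0.06,0,0,0,0,0],[0.06,0,0,0,0,0],[0.06,0,0,0,0,0]]]' -0.5
python3 - <<'E'
from h import *
from station import status
s=status.observe();print(s['ee_pos'],s['wrist_force']);q=cams.camera_params("wrist")
p,d=cams.camera("wrist");cv2.imwrite("pics/w5.png",cv2.resize(p[...,::-1],(800,600)))
E
```

```text
time: 7.35
ee_pos: [0.4675, 0.0193, 0.0061]
tcp_rot: [3.141, -0.002, 0.0]
wrist_force: [-0.4, -0.6, -0.1]
width: 0.251
grip_force: 0.2
time: 8.35
ee_pos: [0.4833, 0.0194, 0.0054]
tcp_rot: [3.141, -0.0, 0.0]
wrist_force: [-0.4, 0.3, -0.1]
width: 0.254
grip_force: 0.0
[0.48327752 0.01939878 0.00539641] [-0.36224865  0.33055089 -0.09323635]
```

View pics/w5.png

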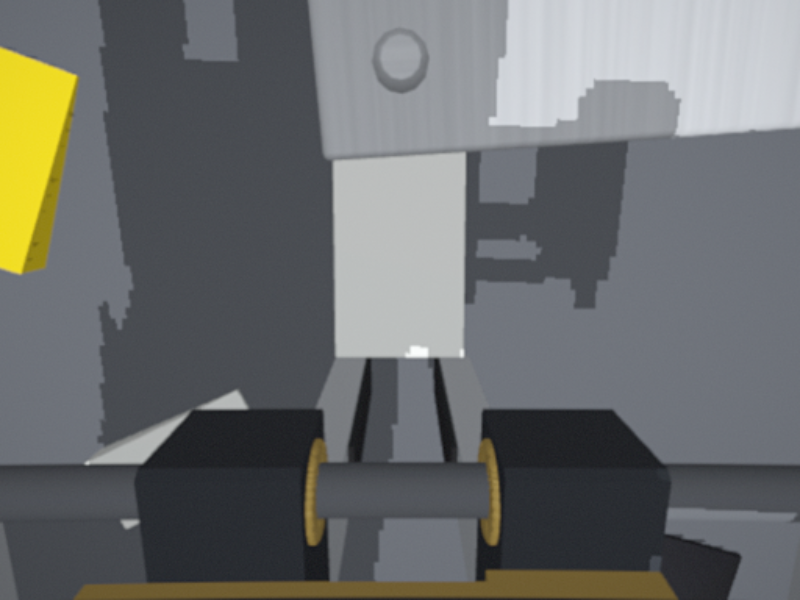

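The wedge is straight and centred (x about 400) on the nut at (400,60), with both fingertips on its thick face at row 357. I advance, then creep.

```bash
python3 -m pendant '[[[0.01,0,0,0,0,0],[0.02,0,0,0,0,0],[0.03,0,0,0,0,0],[0.038,0,0,0,0,0],[0.044,0,0,0,0,0],[0.05,0,0,0,0,0],[0.05,0,0,0,0,0],[0.05,0,0,0,0,0]]]'
python3 -m pendant '[[[0.002,0,0,0,0,0],[0.004,0,0,0,0,0],[0.006,0,0,0,0,0],[0.008,0,0,0,0,0],[0.01,0,0,0,0,0],[0.01,0,0,0,0,0],[0.01,0,0,0,0,0],[0.01,0,0,0,0,0]]]'
python3 -m pendant '[[[0.002,0,0,0,0,0],[0.004,0,0,0,0,0],[0.006,0,0,0,0,0],[0.007,0,0,0,0,0],[0.007,0,0,0,0,0],[0.007,0,0,0,0,0],[0.007,0,0,0,0,0],[0.007,0,0,0,0,0]]]'
```

```text
time: 9.4
ee_pos: [0.4984, 0.0194, 0.0054]
tcp_rot: [3.141, -0.0, 0.0]
wrist_force: [0.4, 0.0, -0.0]
width: 0.253
grip_force: 0.0
time: 10.4
ee_pos: [0.5013, 0.0194, 0.0054]
tcp_rot: [3.142, -0.0, 0.0]
wrist_force: [-0.2, -0.1, -0.6]
width: 0.25
grip_force: 0.0
time: 11.4
ee_pos: [0.5034, 0.0194, 0.0054]
tcp_rot: [3.141, -0.0, 0.0]
wrist_force: [0.3, -0.2, 0.8]
width: 0.253
grip_force: 0.1
```

```bash
python3 -m pendant '[[[0.002,0,0,0,0,0],[0.004,0,0,0,0,0],[0.006,0,0,0,0,0],[0.007,0,0,0,0,0],[0.007,0,0,0,0,0],[0.007,0,0,0,0,0],[0.007,0,0,0,0,0],[0.007,0,0,0,0,0]]]'
python3 -m pendant '[[[0.002,0,0,0,0,0],[0.004,0,0,0,0,0],[0.006,0,0,0,0,0],[0.007,0,0,0,0,0],[0.007,0,0,0,0,0],[0.007,0,0,0,0,0],[0.007,0,0,0,0,0],[0.007,0,0,0,0,0]]]'
```

```text
time: 12.4
ee_pos: [0.5055, 0.0194, 0.0054]
tcp_rot: [3.141, -0.0, 0.0]
wrist_force: [-0.5, -0.8, -0.0]
width: 0.25
grip_force: 0.0
time: 13.4
ee_pos: [0.5076, 0.0194, 0.0054]
tcp_rot: [3.141, -0.0, 0.0]
wrist_force: [-0.0, 0.8, -0.0]
width: 0.253
grip_force: 0.0
```

```bash
python3 -m pendant '[[[0.002,0,0,0,0,0],[0.004,0,0,0,0,0],[0.006,0,0,0,0,0],[0.007,0,0,0,0,0],[0.007,0,0,0,0,0],[0.007,0,0,0,0,0],[0.007,0,0,0,0,0],[0.007,0,0,0,0,0]]]'
python3 -m pendant '[[[0.002,0,0,0,0,0],[0.004,0,0,0,0,0],[0.006,0,0,0,0,0],[0.007,0,0,0,0,0],[0.007,0,0,0,0,0],[0.007,0,0,0,0,0],[0.007,0,0,0,0,0],[0.007,0,0,0,0,0]]]'
```

```text
time: 14.4
ee_pos: [0.5097, 0.0194, 0.0054]
tcp_rot: [3.141, -0.0, 0.0]
wrist_force: [-0.3, 0.4, 1.3]
width: 0.25
grip_force: 0.1
time: 15.4
ee_pos: [0.5116, 0.0194, 0.0053]
tcp_rot: [3.142, 0.0, 0.0]
wrist_force: [-4.1, -0.0, 2.2]
width: 0.247
grip_force: 2.0
```

Contact: the push is at 4 N. Small steps from here.

```bash
python3 -m pendant '[[[0.001,0,0,0,0,0],[0.002,0,0,0,0,0],[0.002,0,0,0,0,0],[0.002,0,0,0,0,0],[0.002,0,0,0,0,0],[0.002,0,0,0,0,0],[0.002,0,0,0,0,0],[0.002,0,0,0,0,0]]]'
```

```text
time: 16.4
ee_pos: [0.5121, 0.0195, 0.0053]
tcp_rot: [3.142, 0.001, 0.0]
wrist_force: [-4.9, -0.1, 4.0]
width: 0.25
grip_force: 2.5
```

```bash
python3 -m pendant '[[[0.001,0,0,0,0,0],[0.002,0,0,0,0,0],[0.003,0,0,0,0,0],[0.003,0,0,0,0,0],[0.003,0,0,0,0,0],[0.003,0,0,0,0,0],[0.003,0,0,0,0,0],[0.003,0,0,0,0,0]]]'
```

```text
time: 17.4
ee_pos: [0.5125, 0.0195, 0.0053]
tcp_rot: [3.142, 0.002, 0.0]
wrist_force: [-6.6, 0.0, 4.6]
width: 0.249
grip_force: 3.2
```

```bash
python3 -m pendant '[[[0.001,0,0,0,0,0],[0.002,0,0,0,0,0],[0.003,0,0,0,0,0],[0.003,0,0,0,0,0],[0.003,0,0,0,0,0],[0.003,0,0,0,0,0],[0.003,0,0,0,0,0],[0.003,0,0,0,0,0]]]'
```

```text
time: 18.4
ee_pos: [0.5128, 0.0195, 0.0053]
tcp_rot: [3.141, 0.003, 0.0]
wrist_force: [-7.4, -0.2, 5.5]
width: 0.25
grip_force: 3.9
```

Snug at 7.4 N. Back off and lift, then look.

```bash
python3 -m pendant '[[[-0.03,0,0,0,0,0],[-0.08,0,0,0,0,0],[-0.1,0,-0.05,0,0,0],[-0.1,0,-0.2,0,0,0],[-0.08,0,-0.28,0,0,0],[-0.04,0,-0.28,0,0,0],[-0.0,0,-0.28,0,0,0],[0,0,-0.28,0,0,0]]]'
python3 - <<'E'
from h import *
from station import status
s=status.observe();print(s['ee_pos'],s['wrist_force']);q=cams.camera_params("wrist")
p,d=cams.camera("wrist");cv2.imwrite("pics/w6.png",cv2.resize(p[...,::-1],(800,600)))
E
```

```text
time: 19.4
ee_pos: [0.514, 0.0194, 0.0876]
tcp_rot: [-3.141, 0.003, 0.0]
wrist_force: [-0.8, -0.2, 0.2]
width: 0.249
grip_force: 0.0
[0.514      0.01944172 0.08760339] [-0.76413787 -0.24713908  0.22772047]
```

View pics/w6.png

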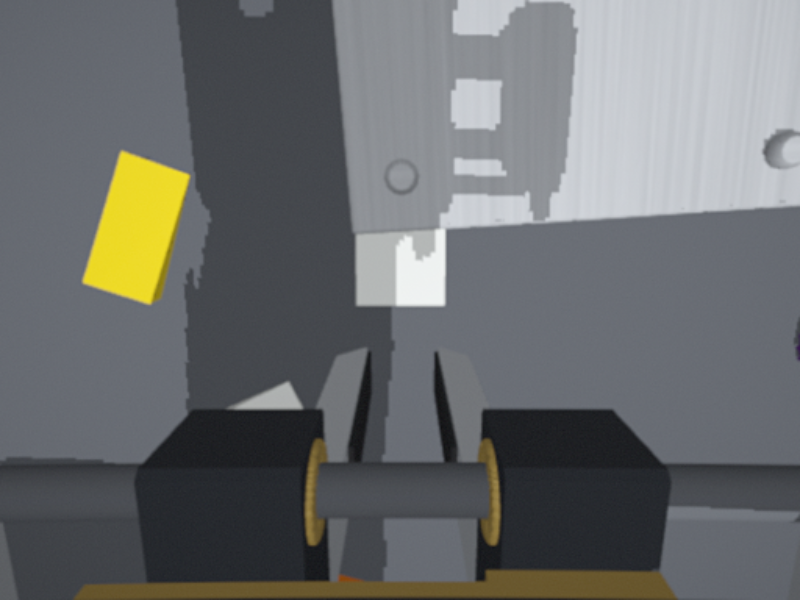

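The wedge is in place, with its thick edge at row 305, columns 355-446. The nut is at (401,176), on the tool line.

```bash
python3 - <<'E'
from h import *
from station import status
s=status.observe();q=cams.camera_params("wrist");T=wristT(s,q)
for n,a,z in(("nut",(401,175),.036),("plateNL",(354,233),.028),("thickL",(356,306),.016),("thickR",(446,306),.016)):
    print(n,onplane([((a[0]+.5)*.64-.5,(a[1]+.5)*.64-.5)],q,z,T).round(4))
E
python3 -m pendant '[[[0.04,0,0,0,0,0],[0.1,0,0,0,0,0],[0.16,0,0,0,0,0],[0.21,0,0,0,0,0],[0.235,0,0,0,0,0],[0.237,0,0.05,0,0,0],[0.237,0,0.1,0,0,0],[0.237,0,0.12,0,0,0]]]' -1
```

```text
nut [[0.5865 0.0192 0.036 ]]
plateNL [[0.5604 0.0413 0.028 ]]
thickL [[0.5221 0.0423 0.016 ]]
thickR [[ 0.5221 -0.0036  0.016 ]]
time: 20.45
ee_pos: [0.5835, 0.0196, 0.0509]
tcp_rot: [-3.141, 0.004, 0.0]
wrist_force: [0.1, -0.2, 0.2]
width: 0.001
grip_force: 0.0
```

The plate corner is unmoved. Press down on the nut gradually.

```bash
python3 -m pendant '[[[0.005,0,0.01,0,0,0],[0.005,0,0.02,0,0,0],[0.005,0,0.03,0,0,0],[0.005,0,0.036,0,0,0],[0.005,0,0.04,0,0,0],[0.005,0,0.04,0,0,0],[0.005,0,0.04,0,0,0],[0.005,0,0.04,0,0,0]]]'
python3 -m pendant '[[[0,0,0.002,0,0,0],[0,0,0.004,0,0,0],[0,0,0.005,0,0,0],[0,0,0.005,0,0,0],[0,0,0.005,0,0,0],[0,0,0.005,0,0,0],[0,0,0.005,0,0,0],[0,0,0.005,0,0,0]]]'
```

```text
time: 21.45
ee_pos: [0.5869, 0.0194, 0.0415]
tcp_rot: [3.141, -0.0, 0.0]
wrist_force: [-0.5, -0.1, -0.9]
width: 0.006
grip_force: 0.0
time: 22.45
ee_pos: [0.5868, 0.0195, 0.0399]
tcp_rot: [3.141, -0.0, 0.0]
wrist_force: [-0.5, -0.6, -0.2]
width: 0.004
grip_force: 0.0
```

```bash
python3 -m pendant '[[[0,0,0.002,0,0,0],[0,0,0.004,0,0,0],[0,0,0.006,0,0,0],[0,0,0.008,0,0,0],[0,0,0.01,0,0,0],[0,0,0.01,0,0,0],[0,0,0.01,0,0,0],[0,0,0.01,0,0,0]]]'
```

```text
time: 23.45
ee_pos: [0.5868, 0.0194, 0.0369]
tcp_rot: [3.142, -0.0, 0.0]
wrist_force: [-0.3, -0.3, -0.5]
width: 0.005
grip_force: 0.0
```

```bash
python3 -m pendant '[[[0,0,0.002,0,0,0],[0,0,0.004,0,0,0],[0,0,0.005,0,0,0],[0,0,0.005,0,0,0],[0,0,0.005,0,0,0],[0,0,0.005,0,0,0],[0,0,0.005,0,0,0],[0,0,0.005,0,0,0]]]'
```

```text
time: 24.45
ee_pos: [0.5868, 0.0194, 0.0355]
tcp_rot: [3.142, -0.0, 0.0]
wrist_force: [-0.5, -0.2, 3.0]
width: 0.004
grip_force: 1.5
```

```bash
python3 -m pendant '[[[0,0,0.002,0,0,0],[0,0,0.004,0,0,0],[0,0,0.006,0,0,0],[0,0,0.006,0,0,0],[0,0,0.006,0,0,0],[0,0,0.006,0,0,0],[0,0,0.006,0,0,0],[0,0,0.006,0,0,0]]]'
```

```text
time: 25.45
ee_pos: [0.5869, 0.0195, 0.0354]
tcp_rot: [3.141, -0.001, 0.0]
wrist_force: [-4.4, -0.4, 9.6]
width: 0.001
grip_force: 4.7
```

The press reads 9.6 N and the corner does not give (z 0.0355 to 0.0354). Lift clear and check.

```bash
python3 -m pendant '[[[0,0,-0.02,0,0,0],[0,0,-0.06,0,0,0],[0,0,-0.15,0,0,0],[-0.05,0,-0.22,0,0,0],[-0.12,0,-0.22,0,0,0],[-0.2,0,-0.22,0,0,0],[-0.237,0,-0.22,0,0,0],[-0.237,0,-0.22,0,0,0]]]'
python3 - <<'E'
from h import *
from station import status
s=status.observe();print(s['ee_pos'],s['wrist_force']);q=cams.camera_params("wrist")
p,d=cams.camera("wrist");cv2.imwrite("pics/w7.png",cv2.resize(p[...,::-1],(800,600)))
pt,dt=cams.camera("top");p0=np.load("top0.npz")['p'];print("cap/beaker/cyl diff px",[int((abs(pt[a:b,c:e].astype(int)-p0[a:b,c:e]).max(2)>70).sum()) for a,b,c,e in((190,215,318,342),(150,185,350,390),(155,190,100,150))])
E
```

```text
time: 26.45
ee_pos: [0.5157, 0.0195, 0.0999]
tcp_rot: [3.141, -0.001, 0.0]
wrist_force: [0.6, 0.3, 0.9]
width: 0.006
grip_force: 0.0
[0.51567486 0.01945999 0.09985897] [0.55717283 0.29317609 0.91002726]
cap/beaker/cyl diff px [0, 0, 0]
```

View pics/w7.png

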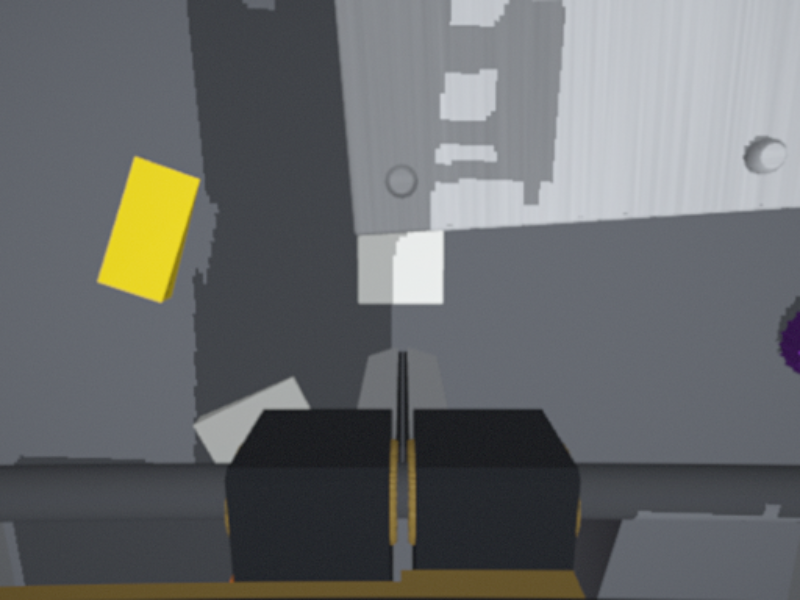

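The wedge is still in place, with its thick edge at row 303, columns 358-444, centred under the nut at (402,181). The cap, beaker and cylinder are unmoved, and the gripper is clear.

```bash
python3 -c "
from station import hand_in
print(hand_in())"
```

```text
the job is handed in; nothing more can be done
None
```

I pushed the wedge in snug under the short foot (7.4 N push), pressed the cap nut to 9.6 N with no give at the corner, left the wedge in place with the gripper clear, and handed the job in at about 26.5 s; no verdict was shown.

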